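Set a carton in the labelling jig by pushing

ROBOT

A 6-joint arm with a two-finger parallel gripper is mounted at the origin on a cart in front of the work surface, level with it; the furniture and walls round the work are solid. World frame = base frame: x ahead of the robot, y to its left, z up, the work surface at z = 0. Lengths are in m, angles in rad, forces in N, time in s.
With the tool pointing down it reaches from about 0.35 to 0.975 m from the base axis. Payload 7.1 kg.
Tool frame: the origin (TCP) lies midway between the tips of the shut fingers; the grasp point (between the pads) lies 19 mm behind it; z points along the fingers, y is the line along which they close (so a half turn about z gives the same grasp; the last joint's range is limited). The gripper opens to 88 mm and grips with 3 to 60 N. Pads are 20 mm wide; open, the fingers measure 115 mm over their backs; the gripper's body (75 mm by 178 mm) begins 61 mm behind the grasp point.
Start: joints at [-1.191, 0.423, 1.63, -0, 1.089, -0.019], TCP at [0.243, -0.576, 0.223] pointing down, gripper open.
Joint ranges: [-3, 3], [-0.9, 2.11], [0.09, 2.58], [-1.31, 4.45], [0.11, 2.69], [-2.54, 2.54]. Speed limits (rad/s): [2.39, 2.39, 3.01, 3.14, 3.14, 3.14].

INTERFACE

Orientations are given as a unit quaternion [w, x, y, z].
In Python, from station import move_pose, movel, movej, command_gripper, wait, inverse_kinematics, read_camera, camera_info, MotionError, job_done, get_time, get_joint_pos, get_qvel, get_effort, get_tcp_pos, get_ee_rot, get_ft_force, get_ft_torque, get_grip_width, get_finger_force gives the robot as it stands. Calls block until the motion is done:
- move_pose(position, orientation): joint-space move of the TCP to a pose.
- movel(position, frame=None, v=0.15, until_force=None): straight line of the TCP; frame=None keeps the orientation; v is the mean speed in m/s. With until_force (N) it stops when the force on the tool has changed by that much, and returns True; else False.
- movej(angles): joint-space move.
- command_gripper(opening): opening from 0.0 (shut) to 1.0 (fully open); the grip force is fixed at half the most; returns when the fingers have stopped.
- wait(seconds).
- inverse_kinematics(position, orientation): joint angles nearest the present ones, or None.
- read_camera(name): name is "side" or "top" or "wrist"; returns the picture (384x512x3 uint8, red, green, blue); there is no depth.
- camera_info(name): a dict with "intrinsics" (3x3 intrinsics, pixels), "T" (4x4, takes a point from camera to world coordinates); the wrist camera has in their place "tool_from_camera" (4x4, takes a point from camera to tool coordinates, whose origin is the TCP and whose axes are the flange's). Camera axes: x right, y up, looking along -z (the intrinsics and any distortion apply to the point x, -y, -z); pixel columns grow to the right and rows downward; lengths in m; the calibration is good to about 2 mm. A picture is of the moment at which its call begins: read the wrist's pose just before it. camera_info takes no time and is no camera call.
A pose or a line that the arm cannot do raises MotionError and nothing moves.
- job_done(): hands the job in; it is judged then, once.
Readings, each from a call of its own:
- get_time(): time.
- get_joint_pos(): joint angles.
- get_qvel(): joint speeds.
- get_effort(): joint torques, N m.
- get_tcp_pos(): TCP position.
- get_ee_rot(): TCP orientation.
- get_ft_force(): force on the tool from outside, world axes, zero at the start.
- get_ft_torque(): the same for the moment, N m.
- get_grip_width(): opening from 0.0 (shut) to 1.0 (fully open).
- get_finger_force(): force on a finger pad.
Only numpy, scipy, OpenCV 4.12 (cv2) and the standard library are available. Lean on these libraries where they do the work, as an engineer would, in place of code of your own. Each camera call takes 0.05 s, during which the arm holds its last target. There are 200 camera calls.

TASK

Without lifting it, push the long flat carton along the worktop into the labelling jig until its long side lies flat along the back rail, between the fixed end stop and the sliding stop. Then push the sliding stop along the rail until the carton is held snugly, end to end, between the two stops, still flat along the rail. Do not crush the carton, and leave the jar, the cup and the upright carton behind the rail where they stand.

Things in the scene. Friction and masses are not known exactly. Their poses are not given: they have to be found in the camera images.
- flat_carton: Printed folding carton lying flat, the only long flat one: 46 x 110 x 34 mm along its x, y, z, 30 to 60 g, slides easily. Origin at the centre of its underside, z up, long sides along its y. Starts loose in front of the jig, askew to it by up to 25 degrees, often off to one side of the opening. Either end may face either stop; home, it lies at x = -23, y = -20 mm in the jig's frame.
- jig: Dark steel labelling jig fixed to the worktop, open in front, no base plate (the carton slides on the worktop). Origin on the worktop at the front face of the back rail; x points from the open front to the rail, y along the rail (left, seen from the front), z up. Rail: front face at x = 0, 18 mm thick, 26 mm high, y = -87 to +189 mm. Fixed end stop at right, sliding stop at left.
- end_stop_face (a point): Middle of the inner face (towards the sliding stop) of the jig's fixed end stop: in the jig's frame x = -25, y = -75, z = 13 mm. The end stop is 12 mm thick along the rail, 26 mm high, and reaches from the rail to 50 mm in front of it.
- stop (a joint): Travel of the sliding stop along the rail towards the fixed end stop, m: 0 fully open (stops 190 mm apart), range 0 to 0.12; the gap between the stops is 0.190 minus this, so about 0.080 when snug on the 110 mm carton. Friction about 1.5 N; it stays where it is left.
- stop_face (a point): Point on the inner face (towards the end stop) of the sliding stop's plate, 25 mm in front of the rail, 25 mm above the worktop. The grey plastic plate is 12 mm thick along the rail, reaches from the rail to 50 mm in front of it, and stands 2 to 48 mm above the worktop; push on its outer face, 12 mm beyond this point. Its saddle with a small knob rides on the rail, up to 46 mm high.
- jar: Bystander: tablet jar with screw cap, 47 mm diameter, 76 mm high, standing right of the work. Origin at the centre of its underside.
- square_carton: Bystander: upright carton 47 x 61 x 76 mm (x, y, z), standing behind the back rail. Origin at the centre of its underside.
- cup: Bystander: clear medicine cup, 39 mm diameter, 37 mm high, right of the work. Origin at the centre of its underside.
Mind the look-alikes: they are no part of the job. Leave any orange look-alike of the flat_carton alone.

How it is judged:
By the outcome, as a careful person would: the job done as asked, in the order asked, and still so for the second after the job is handed in, with the robot touching nothing.
It also fails if it takes over 64 s, if anything falls off the work surface, if the arm or the gripper's body presses on something with over 40 N, if the wrist force passes 120 N, or if a joint passes its speed limit or range.

## Working session

There is one attempt and no reset: what is moved stays moved. The work goes in short steps, each a Python script; the robot and the scene stay as the last script left them, time stands still between calls to the robot, and variables do not carry over. Pictures are saved under pics/ and viewed, at most 10 in all, crops included, and the job is handed in when it is done.

```bash
mkdir -p pics; python3 - <<'E'
from station import *
import cv2,numpy as np
np.set_printoptions(precision=4,suppress=True)
for n in("top","side"):
    im=read_camera(n); cv2.imwrite(f"pics/{n}0.png",im[:,:,::-1]); i=camera_info(n); print(n,i)
print(camera_info("wrist"),get_time(),get_ee_rot())
a=[cv2.imread(f"pics/{n}0.png") for n in("top","side")]
E
```

```text
top {'intrinsics': array([[351.3834,   0.    , 259.2815],
       [  0.    , 351.3834, 189.6816],
       [  0.    ,   0.    ,   1.    ]]), 'T': array([[ 0.0199,  0.9848, -0.1728,  0.3824],
       [-0.9997,  0.0214,  0.0068,  0.096 ],
       [ 0.0104,  0.1726,  0.9849,  0.9042],
       [ 0.    ,  0.    ,  0.    ,  1.    ]])}
side {'intrinsics': array([[350.3981,   0.    , 251.7056],
       [  0.    , 350.3981, 188.5358],
       [  0.    ,   0.    ,   1.    ]]), 'T': array([[-0.9816,  0.1269, -0.1428,  0.3977],
       [-0.1911, -0.6565,  0.7298,  0.738 ],
       [-0.0011,  0.7436,  0.6686,  0.6233],
       [ 0.    ,  0.    ,  0.    ,  1.    ]])}
{'intrinsics': array([[272.8258,   0.    , 258.8423],
       [  0.    , 272.8258, 192.7136],
       [  0.    ,   0.    ,   1.    ]]), 'tool_from_camera': array([[-0.0007,  0.9524,  0.3049,  0.0851],
       [ 1.    ,  0.0009, -0.0006, -0.0001],
       [-0.0009,  0.3049, -0.9524, -0.1626],
       [ 0.    ,  0.    ,  0.    ,  1.    ]])} 0.1 [-0.0007  0.9802  0.1981 -0.0001]
```

View pics/top0.png

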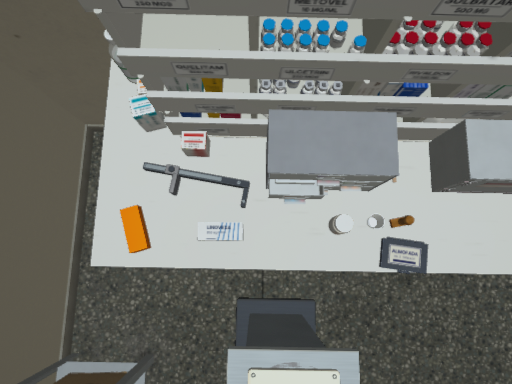

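View pics/side0.png

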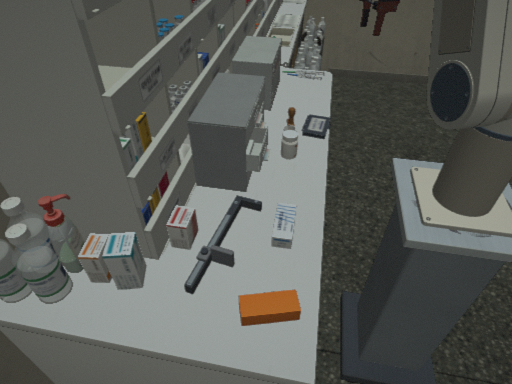

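Top view: the wanted carton (white/blue) is at (220,231). Its only look-alike is the orange carton at (135,229). The rail runs (145,167)→(248,183), with the sliding stop at (173,180) and the end stop at (246,195). The jar is at (342,224), the cup at (375,222) and the square carton at (195,142). I choose the white/blue carton and check it in a close crop.

```bash
cat > h.py <<'E'
from station import *
import cv2,numpy as np
np.set_printoptions(precision=4,suppress=True)
def ray(n,u,v,z,T=None):
    i=camera_info(n); K=i["intrinsics"]; T=i["T"] if T is None else T
    d=T[:3,:3]@np.array([(u-K[0,2])/K[0,0],-(v-K[1,2])/K[1,1],-1]); o=T[:3,3]
    return (o+d*(z-o[2])/d[2])[:2]
def proj(n,P):
    i=camera_info(n); K=i["intrinsics"];T=i["T"]; c=T[:3,:3].T@(np.asarray(P)-T[:3,3])
    return np.array([K[0,2]-K[0,0]*c[0]/c[2],K[1,2]+K[1,1]*c[1]/c[2]])
E
python3 - <<'E'
from h import *
t=cv2.imread("pics/top0.png"); s=cv2.imread("pics/side0.png")
cv2.imwrite("pics/tc.png",cv2.resize(t[150:250,120:260],None,fx=5.7,fy=5.7,interpolation=cv2.INTER_CUBIC))
cv2.imwrite("pics/sc.png",cv2.resize(s[190:300,170:310],None,fx=5.4,fy=5.4,interpolation=cv2.INTER_CUBIC))
g=t.max(2)
m=(g<90).astype(np.uint8); m[:150]=0;m[212:]=0;m[:,:130]=0;m[:,258:]=0
c=max(cv2.findContours(m,0,2)[0],key=cv2.contourArea); print(cv2.boundingRect(c),cv2.approxPolyDP(c,2,True).reshape(-1,2).tolist())
print(t[231,185:260:3].tolist())
E
```

```text
(172, 173, 77, 29) [[172, 193], [176, 193], [179, 177], [183, 176], [243, 187], [242, 199], [245, 201], [248, 182], [240, 180], [241, 183], [237, 185], [235, 179], [222, 177], [222, 180], [217, 182], [178, 173]]
[[201, 204, 198], [200, 204, 198], [201, 204, 198], [200, 202, 198], [204, 205, 200], [214, 213, 207], [214, 213, 207], [207, 205, 198], [186, 179, 172], [204, 201, 194], [201, 197, 190], [193, 186, 177], [186, 174, 160], [179, 159, 138], [213, 208, 199], [210, 200, 185], [197, 168, 135], [214, 210, 201], [214, 213, 205], [209, 205, 199], [200, 203, 198], [201, 203, 199], [201, 203, 198], [200, 203, 198], [200, 203, 198]]
```

View pics/tc.png

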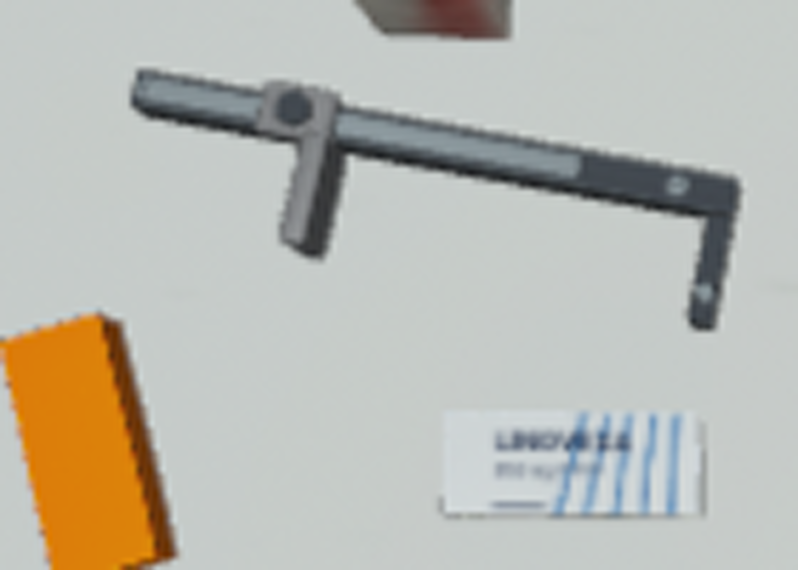

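View pics/sc.png

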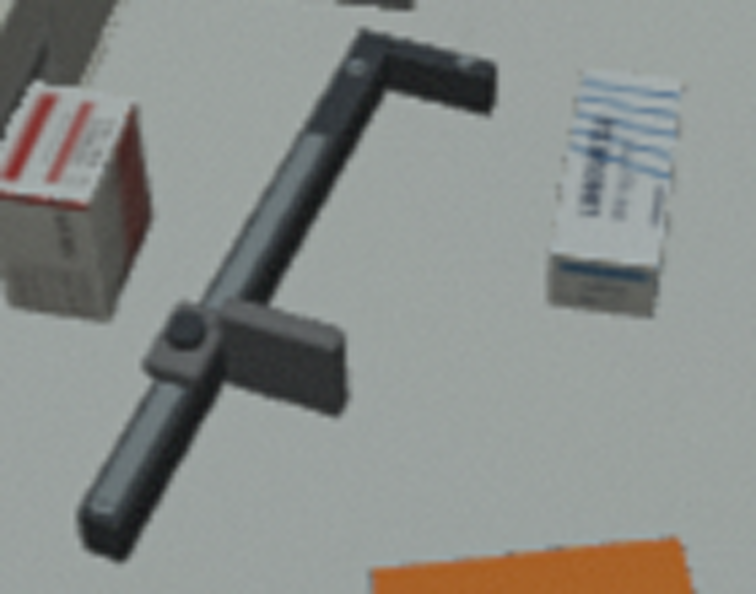

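The crop confirms the choice: white/blue print, long and flat. Its top corners in the crop are about (443,410), (703,414), (703,516) and (443,514), and the orange one is left alone. Next I convert these to positions.

```bash
python3 - <<'E'
from h import *
T=lambda x,y,z:ray("top",(x+.5)/5.7-.5+120,(y+.5)/5.7-.5+150,z)
S=lambda x,y,z:ray("side",(x+.5)/5.4-.5+170,(y+.5)/5.4-.5+190,z)
c=[T(*p,.034) for p in((443,410),(703,414),(703,516),(443,514))]; cs=[S(*p,.034) for p in((555,255),(583,70),(684,80),(660,264))]
for q in(c,cs):
    q=np.array(q);print(q.tolist(),q.mean(0),[np.linalg.norm(q[i]-q[i-1]).round(4) for i in range(4)])
    print("yaw",np.degrees(np.arctan2(*(q[1]-q[0])[::1])))
print("rail ends back", T(140,70,.026),T(739,179,.026), S(365,30,.026), "len",np.linalg.norm(T(140,70,.026)-T(739,179,.026)))
# rail front top edge, end stop inner top edge, tip
print("front edge at right inner corner",T(707,214,.026),S(387,70,.026))
print("end stop tip",T(690,327,.026),T(715,330,.026),S(495,65,.026))
print("plate top inner edge/tip/outer", T(338,140,.048),T(310,248,.048),T(282,238,.048),S(345,338,.048),S(218,310,.048))
print("front edge left",T(133,105,.026))
for p in[(195,137,.076),(342,216,.076),(375,218,.037)]:print(ray("top",*p))
E
```

```text
[[0.45193369889621815, 0.241509259221691], [0.4525428486414417, 0.12883858119031671], [0.4087312099417122, 0.12761293369710341], [0.40732037505489654, 0.23926255645521202]] [0.4301 0.1843] [np.float64(0.0447), np.float64(0.1127), np.float64(0.0438), np.float64(0.1117)]
yaw 179.69023556038255
[[0.44924421177930846, 0.24088140164981947], [0.4528215024123729, 0.132608129697534], [0.4079914381886099, 0.13040059576741558], [0.4071145152060131, 0.2375007060827774]] [0.4293 0.1853] [np.float64(0.0423), np.float64(0.1083), np.float64(0.0449), np.float64(0.1071)]
yaw 178.10766664176242
rail ends back [0.6025 0.3866] [0.5584 0.116 ] [0.5562 0.1173] len 0.2741467079551532
front edge at right inner corner [0.5422 0.1298] [0.5405 0.1412]
end stop tip [0.4914 0.1359] [0.4903 0.1249] [0.4932 0.1287]
plate top inner edge/tip/outer [0.5675 0.2908] [0.5195 0.3001] [0.5237 0.3124] [0.52   0.3081] [0.5709 0.3044]
front edge left [0.5863 0.3885]
[0.6555 0.2506]
[ 0.4687 -0.1068]
[ 0.4695 -0.1982]
```

Measured: the jig origin is at about (0.554, 0.204) with yaw -9.3°, checked against a rail length of 274 mm (276 given). The sliding stop's inner face is at jig y ≈ +0.09. The carton is at (0.430, 0.185) with yaw ≈ 0. I retract first to stay clear of the cabinet, then swing over and check with the wrist camera.

```bash
cat >> h.py <<'E'
def q(deg): a=np.radians(deg)/2; return [0,np.cos(a),np.sin(a),0]
def wristT():
    from scipy.spatial.transform import Rotation as R
    w,x,y,z=get_ee_rot(); M=np.eye(4); M[:3,:3]=R.from_quat([x,y,z,w]).as_matrix(); M[:3,3]=get_tcp_pos()
    return M@camera_info("wrist")["tool_from_camera"]
E
python3 - <<'E'
from h import *
move_pose([.155,-.38,.25],get_ee_rot())
j=np.array(get_joint_pos()); g=inverse_kinematics([.37,.20,.25],q(180)); print(j,g,get_time())
j2=j.copy(); j2[0]=g[0]; j2[5]=g[5]; movej(j2); command_gripper(.5); move_pose([.37,.20,.25],q(180))
print(get_tcp_pos(),get_ee_rot(),get_time())
np.save("wT.npy",wristT()); im=read_camera("wrist")[:,:,::-1]; cv2.imwrite("pics/w0.png",im)
cv2.imwrite("pics/w0b.png",cv2.resize(im,None,fx=1.5,fy=1.5,interpolation=cv2.INTER_CUBIC))
E
```

```text
[-1.2124  0.0608  2.0459 -0.      1.0341 -0.0403] [ 0.4673  0.0765  2.0301 -0.      1.035  -1.1035] 0.975
[0.3706 0.2003 0.25  ] [ 0.0001 -0.      1.      0.0001] 4.2417
```

View pics/w0b.png

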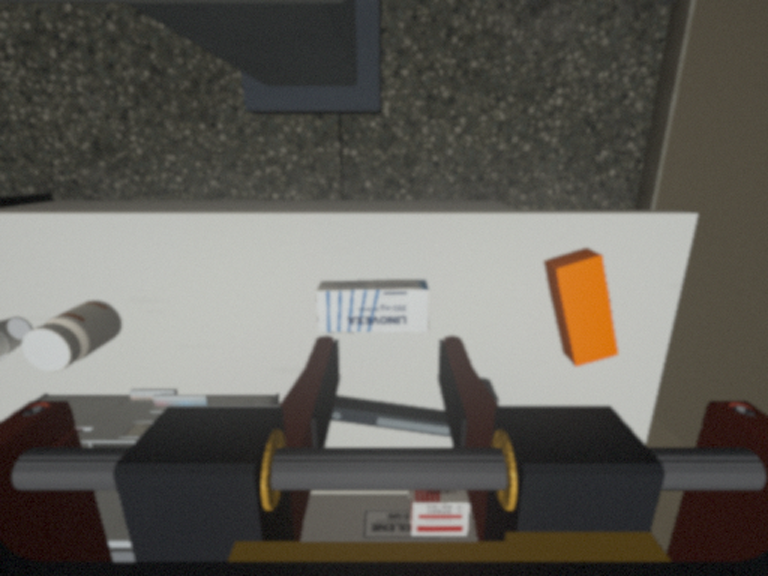

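Wrist view: the carton's top corners are at about (316,290), (428,287), (428,331) and (318,332) in the 1.5x picture. The fingers partly hide the jig. I compute the carton pose from this, then push.

```bash
python3 - <<'E'
from h import *
T=np.load("wT.npy")
W=lambda x,y,z:ray("wrist",(x+.5)/1.5-.5,(y+.5)/1.5-.5,z,T)
c=np.array([W(*p,.034) for p in((316,290),(428,287),(428,331),(318,332))]);print(c,c.mean(0),[np.linalg.norm(c[i]-c[i-1]).round(4) for i in range(4)])
d=c[1]+c[2]-c[0]-c[3];print("yaw",np.degrees(np.arctan2(-d[0],d[1])))
print("table edge",W(384,213,0),"rail front pts",W(333,412,.0),W(448,434,0))
# sub-pixel jig fit from top: rail front/back edges by dark mask
o=np.array([.554,.204]);th=np.radians(-9.3);X=np.array([np.cos(th),np.sin(th)]);Y=np.array([-np.sin(th),np.cos(th)])
t=cv2.cvtColor(cv2.imread("pics/top0.png"),cv2.COLOR_BGR2GRAY)
for nm,x0,z in(("front bottom",0,0.),("back top",.018,.026)):
  P=[]
  for y in np.arange(-.06,.08,.01) if x0==0 else np.arange(-.08,.04,.01):
    s=np.arange(-.02,.02,.0005); im=[]
    for k in s:
        u,v=proj("top",[*(o+(x0+k)*X+y*Y),z]); im.append(cv2.getRectSubPix(t,(1,1),(float(u),float(v)))[0,0])
    g=np.abs(np.gradient(cv2.GaussianBlur(np.array(im,np.float32)[None],(0,0),3)[0])); P.append((y,s[g.argmax()]))
  P=np.array(P); f=np.polyfit(P[:,0],P[:,1],1);print(nm,P[:,1],"slope deg",np.degrees(f[0]),"offset",f[1])
E
```

```text
[[0.409  0.1298]
 [0.406  0.2386]
 [0.4523 0.2399]
 [0.4533 0.1294]] [0.4302 0.1845] [np.float64(0.0444), np.float64(0.1088), np.float64(0.0463), np.float64(0.1105)]
yaw 1.0596414839952115
table edge [0.3392 0.1958] rail front pts [0.5701 0.1352] [0.6006 0.2712]
front bottom [0.002  0.002  0.0025 0.0015 0.002  0.0025 0.0015 0.002  0.0025 0.002
 0.002  0.002  0.002  0.0015 0.002 ] slope deg -0.07161972439135297 offset 0.002012500000000019
back top [0.001  0.0015 0.0015 0.0015 0.001  0.001  0.0015 0.0015 0.0015 0.002
 0.0015 0.0015] slope deg 0.22036838274262452 offset 0.001512820512820532
```

```bash
cat >> h.py <<'E'
th=np.radians(-9.3); o=np.array([.5558,.2037]); X=np.array([np.cos(th),np.sin(th)]); Y=np.array([-X[1],X[0]])
jw=lambda x,y:o+x*X+y*Y
wj=lambda p:np.array([(np.array(p)[:2]-o)@X,(np.array(p)[:2]-o)@Y])
def tcp(c,yaw,back=.033,z=.012):  # tool pose pushing a carton centred at c with given yaw (deg)
    a=np.radians(yaw); p=np.array(c)-back*np.array([np.cos(a),np.sin(a)]); return [p[0],p[1],z]
E
python3 - <<'E'
from h import *
c=np.array([.4302,.1845]); g=jw(-.045,-.004); y=np.degrees(np.arctan2(*(g-c)[::-1])); print("goal",g,"dir",y)
s=tcp(c,y,.052)
move_pose([s[0],s[1],.10],q(180+y)); print(movel(s,v=.15,until_force=8),get_tcp_pos())
print(movel(tcp(c,y,.034),v=.06,until_force=6), movel(tcp(g,y),v=.06,until_force=6),get_ft_force(),get_tcp_pos(),get_time())
np.save("wT.npy",wristT()); im=read_camera("wrist")[:,:,::-1]; s_=read_camera("side")[:,:,::-1]
cv2.imwrite("pics/w1.png",np.vstack([cv2.resize(im[120:320,130:390],None,fx=1.5,fy=1.5),cv2.resize(s_[180:310,160:330],(390,298))]))
E
```

```text
goal [0.5107 0.207 ] dir 15.623859054416329
False [0.381  0.171  0.0129]
False False [ 0.4092  0.3521 -0.0565] [0.4786 0.198  0.012 ] 7.6917
```

View pics/w1.png

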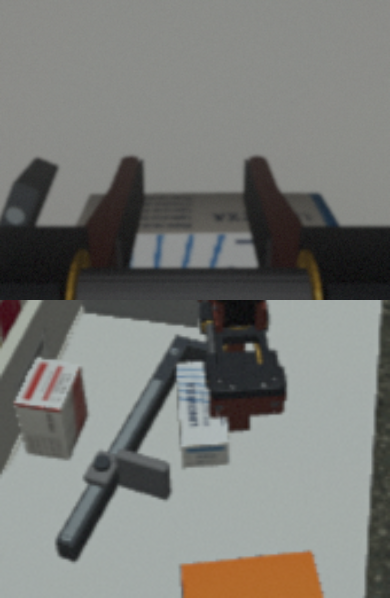

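Side crop: the carton is in contact with the fingers and the right part of it is near the end-stop tip at about (200,345). Its top corners are at about (180,453), (228,443) and (177,362). I compute the clearance.

```bash
python3 - <<'E'
from h import *
S=lambda x,y,z:ray("side",160+x/2.294,180+(y-300)/2.292,z)
A,B,C=[S(*p,.034) for p in((180,453),(228,443),(177,362))]
print([wj(p) for p in(A,B,C)],np.linalg.norm(A-C),np.linalg.norm(A-B)); d=A-C; yaw=np.degrees(np.arctan2(-d[0],d[1]));print("yaw",yaw)
a=np.radians(yaw);ex=np.array([np.cos(a),np.sin(a)]);ey=np.array([-ex[1],ex[0]])
m=(A+C)/2-.023*ex; print("centre jig",wj(m), "corners",[wj(m+i*.023*ex+k*.055*ey) for i in(1,-1) for k in(1,-1)])
print("endstop tip seen",wj(S(205,347,.026)))
E
```

```text
[array([-0.052 ,  0.0705]), array([-0.0898,  0.0439]), array([-0.0046, -0.039 ])] 0.11925248838456935 0.046147236503886836
yaw 14.116273551147874
centre jig [-0.0494  0.0066] corners [array([-0.0502,  0.0662]), array([-0.0065, -0.0347]), array([-0.0924,  0.048 ]), array([-0.0487, -0.053 ])]
endstop tip seen [-0.021  -0.0777]
```

```bash
python3 - <<'E'
from h import *
f=np.degrees(th)
a=np.radians(15.6); p=np.array(get_tcp_pos()); p[:2]-=.02*np.array([np.cos(a),np.sin(a)]); movel(p,v=.1); p[2]=.06; movel(p,v=.15)
command_gripper(.7)
s=jw(-.125,.004); move_pose([*s,.06],q(180+f)); movel([*s,.012],v=.15)
e=jw(-.050,.004); print(movel([*e,.012],v=.05,until_force=5),wj(get_tcp_pos()),get_ft_force(),get_time())
t=get_tcp_pos(); b=wj(t)-[.03,0]; movel([*jw(*b),.012],v=.15); movel([*jw(*b),.14],v=.2);
b=jw(-.16,.02);move_pose([*b,.24],q(180+f));print(get_time())
np.save("wT.npy",wristT()); im=read_camera("wrist")[:,:,::-1]; s_=read_camera("side")[:,:,::-1]; cv2.imwrite("pics/s2.png",s_)
cv2.imwrite("pics/w2.png",np.vstack([cv2.resize(im[140:310,130:390],None,fx=2,fy=2)[:,:520],cv2.resize(s_[180:290,170:300],(520,440))[:260]]))
E
```

```text
True [-0.0582  0.0037] [ 0.6155 -0.5904 -0.4576] 11.3583
13.0667
```

View pics/w2.png

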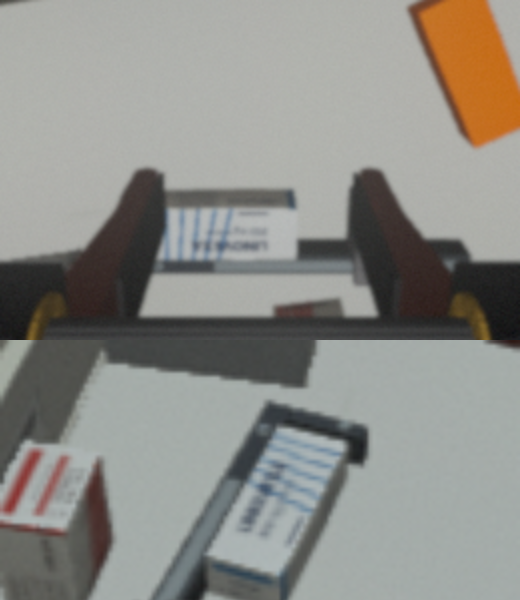

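The carton lies flat along the rail: in the side crop its long side is parallel to and touching the rail, with its right end near the end stop. Next I push the sliding stop from outside with the fingers shut.

```bash
python3 - <<'E'
from h import *
f=np.degrees(th)
command_gripper(0)
s=jw(-.027,.15); move_pose([*s,.13],q(180+f)); print(movel([*s,.02],v=.15,until_force=6))
e=jw(-.027,.052); r=movel([*e,.02],v=.03,until_force=5.5); print(r,wj(get_tcp_pos()),get_ft_force(),get_time())
t=wj(get_tcp_pos())
movel([*jw(t[0],t[1]+.02),.02],v=.1); movel([*jw(t[0],t[1]+.02),.14],v=.2); move_pose([*jw(-.16,.06),.26],q(180+f)); print(get_time())
im=read_camera("wrist")[:,:,::-1]; s_=read_camera("side")[:,:,::-1]
cv2.imwrite("pics/w3.png",np.vstack([cv2.resize(im[140:310,130:390],None,fx=2,fy=2),cv2.resize(s_[185:275,185:290],(520,400),interpolation=cv2.INTER_CUBIC)[:260]]))
cv2.imwrite("pics/s3.png",cv2.resize(s_[185:275,180:290],(733,600),interpolation=cv2.INTER_CUBIC))
E
```

```text
False
True [-0.0269  0.0575] [-0.5298  1.7798  1.157 ] 18.6667
20.5167
```

View pics/s3.png

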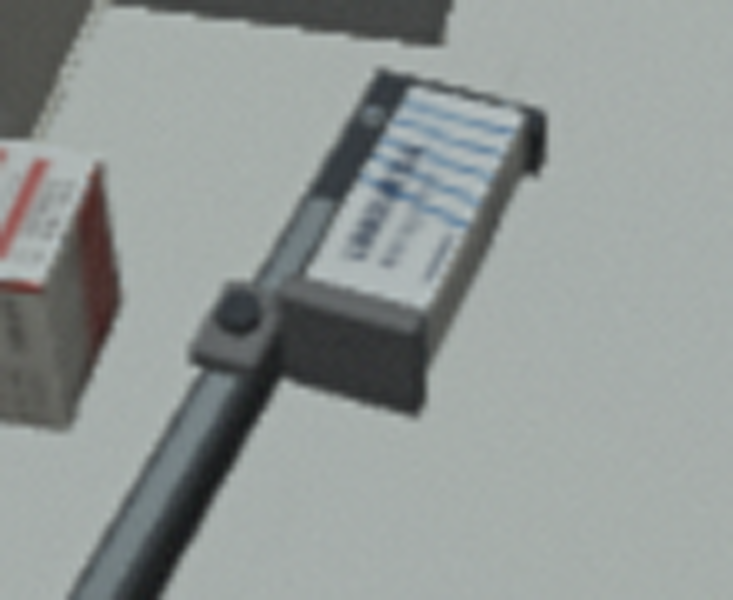

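The side view shows the carton between both stops, flat along the rail. I move the arm aside and check it from the top.

```bash
python3 - <<'E'
from h import *
j=np.array(get_joint_pos()); j[0]-=1.2; 
movel([.33,.17,.26],v=.2); j=np.array(get_joint_pos()); j[0]-=1.4; movej(j); print(get_time())
im=np.mean([read_camera("top") for _ in range(6)],0).astype(np.uint8)[:,:,::-1]
cv2.imwrite("pics/t4.png",cv2.resize(im[155:215,175:260],None,fx=9,fy=9,interpolation=cv2.INTER_CUBIC))
for x,y in((-.046,-.075),(-.046,.035),(0,.035),(0,-.075)): print(proj("top",[*jw(x,y),.034]))
E
```

```text
23.225
[240.1152 203.8063]
[196.9329 195.8427]
[200.7901 178.1434]
[243.5972 185.9892]
```

View pics/t4.png

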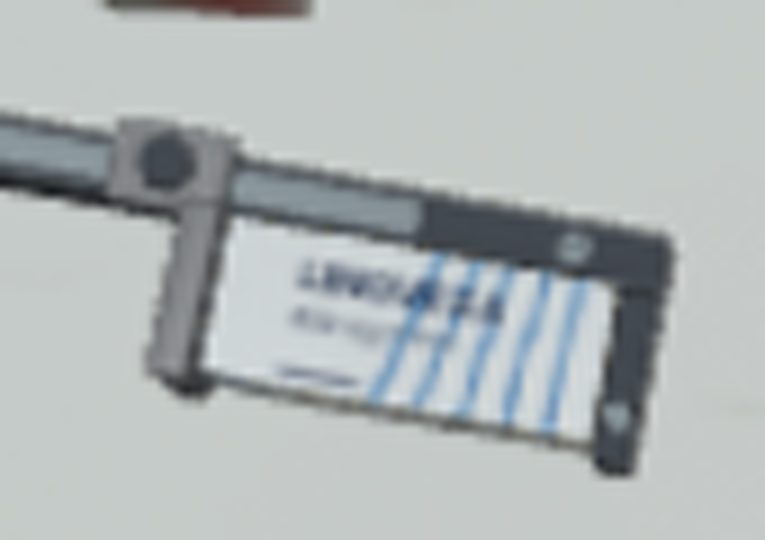

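The top view shows the carton filling the gap between the sliding stop (210,300) and the end stop (625,380). It is parallel to the rail within about 0.5°, and its rail-side edge is on the rail. The robot is clear.

```bash
python3 -c "
from station import *
print(job_done(),get_time())"
```

```text
the job is handed in; nothing more can be done
the job is handed in; nothing more can be done
```

The job is handed in: the carton lies flat along the back rail, within about 0.5° in the last top view, and looks snug between the end stop and the sliding stop; the robot moved clear of the jig at about 23 s, and the orange carton, jar, cup and upright carton were never touched.

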